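Finish packing the fixings tote and lift it level, ready to carry

TASK

The wooden carry tote on the bench is going out to a job: stand the round jar and the cardboard carton, which are on the bench beside it, upright in its two empty end bays, one in each, setting them in rather than dropping them. Then take the tote by its handle bar, lift it until it is at least 10 cm clear of the bench, and hold it there steady and level without spilling anything; finish while still holding it in the air. Leave the ear defenders and the block plane where they lie.

Things in the scene. Friction and masses are not known exactly. Their poses are not given: they have to be found in the camera images.
- tote: Loose open wooden carry tote on the bench, any yaw; packed, under 1 kg. Origin: centre of its underside; z up, y along its 212 mm length, x across its 156 mm. Outer walls 6 mm thick, 60 high; floor 6 mm. A 12 mm carry board along y in the middle, 70 mm high, rises by sloped shoulders to 125 over the middle 120. The end bays at -y hold a bottle and a tin, the middle bays low things; the end bays at +y are empty.
- tote_handle (a point): Middle of the flat grip bar of the carry board, 112 mm above the tote's underside, over its centre: bar 12 mm thick (along tote x), 26 mm high, 90 mm long (along tote y), hand slot 29 mm high below it. The packed tote balances about here. Over the middle 60 mm of its length both sides of the bar are free down to 40 mm above the underside. Axes as the tote's.
- bay_a (a point): Centre of the floor (upper face) of one empty end bay, at tote x = +39, y = +67, z = 6 mm. The bay is 66 x 66 mm between the outer walls (60 mm high), the carry board and a divider (4 mm thick, 40 mm high) towards the middle. Fingers that close along the tote's length (tote y) near an item's top stay clear of walls and board. Axes as the tote's.
- bay_b (a point): Centre of the floor (upper face) of the other empty end bay, at tote x = -39, y = +67, z = 6 mm, across the carry board from bay_a; 66 x 66 mm, built the same. Axes as the tote's.
- jar_center (a point): Centre, half-way up, of the round clear plastic jar of wooden dowels with a black screw lid, standing on the bench beside the tote: 56 mm diameter, 115 mm high, about 110 g; the lid is its top 26 mm, of the same diameter. z up.
- carton_center (a point): Centre, half-way up, of the closed, stiff cardboard carton standing upright on the bench beside the tote: 46 mm along its x, 58 mm along its y, 112 mm high, about 90 g. z up. It fits a bay with its sides parallel to the tote's, either way round.
- glue_center (a point): Centre, half-way up, of the white glue bottle standing in one loaded end bay: 52 mm diameter, 118 mm high. It stays in its bay.
- tin_center (a point): Centre, half-way up, of the plain steel tin standing in the other loaded end bay: 56 mm diameter at its lid, 100 mm high. It stays in its bay.
- sandblock: Cork sanding block, 56 x 52 x 30 mm, lying in one middle bay, where it stays. Origin: centre of its underside.
- wax: Round wax tin, 55 mm diameter, 26 mm high, lying in the other middle bay, where it stays. Origin: centre of its underside.
- ear_defenders: Black ear defenders lying on the bench, about 175 x 185 x 90 mm, to be left alone. Origin on the bench midway between the cups.
- plane: Small steel block plane standing on its sole on the bench: 165 mm long along its y, 52 mm across, 62 mm high, to be left alone. Origin: centre of its sole.
- jar: The same round jar; origin at the centre of its underside.
- carton: The same carton; origin at the centre of its underside.
Mind the look-alikes: they are no part of the job. What is shaped like the wax but purple or yellow is not meant. Leave any purple look-alike of the part that bears glue_center alone.

How it is judged:
On the way:
1. jar and carton stand upright in the two empty end bays, one in each, let go, with the tote standing on the bench (((x of jar_center in the frame of tote between 0.026 and 0.052 m and y of jar_center in the frame of tote between 0.054 and 0.08 m and z of jar_center in the frame of tote between 0.056 and 0.071 m and x of carton_center in the frame of tote between -0.057 and -0.021 m and y of carton_center in the frame of tote between 0.049 and 0.085 m and z of carton_center in the frame of tote between 0.055 and 0.069 m) or (x of jar_center in the frame of tote between -0.052 and -0.026 m and y of jar_center in the frame of tote between 0.054 and 0.08 m and z of jar_center in the frame of tote between 0.056 and 0.071 m and x of carton_center in the frame of tote between 0.021 and 0.057 m and y of carton_center in the frame of tote between 0.049 and 0.085 m and z of carton_center in the frame of tote between 0.055 and 0.069 m)) and angle between the z axis of each of jar_center, carton_center and the z axis of tote, either way round below 0.15 rad and height (world z) of tote below 0.01 m and angle between tote's own z axis and vertical below 0.05 rad and contact force between the fingers and jar below 0.1 N and contact force between the fingers and carton below 0.1 N), for 0.2 s.
At the end, for the whole second after the job is handed in: Fingers hold the tote within 60 mm of its handle, underside over 90 mm above the bench, within 0.12 rad of level, below 30 mm/s and 0.15 rad/s; jar and carton stand (0.15 rad) in the two +y end bays, one each, untouched; glue and tin are still in the -y end bays, block and wax in the middle (((x of jar_center in the frame of tote between 0.026 and 0.052 m and y of jar_center in the frame of tote between 0.054 and 0.08 m and z of jar_center in the frame of tote between 0.056 and 0.071 m and x of carton_center in the frame of tote between -0.057 and -0.021 m and y of carton_center in the frame of tote between 0.049 and 0.085 m and z of carton_center in the frame of tote between 0.055 and 0.069 m) or (x of jar_center in the frame of tote between -0.052 and -0.026 m and y of jar_center in the frame of tote between 0.054 and 0.08 m and z of jar_center in the frame of tote between 0.056 and 0.071 m and x of carton_center in the frame of tote between 0.021 and 0.057 m and y of carton_center in the frame of tote between 0.049 and 0.085 m and z of carton_center in the frame of tote between 0.055 and 0.069 m)) and angle between the z axis of each of jar_center, carton_center and the z axis of tote, either way round below 0.15 rad and y of glue_center in the frame of tote between -0.1 and -0.034 m and z of glue_center in the frame of tote between 0.049 and 0.079 m and y of tin_center in the frame of tote between -0.1 and -0.034 m and z of tin_center in the frame of tote between 0.04 and 0.07 m and x of sandblock in the frame of tote between -0.075 and 0.075 m and y of sandblock in the frame of tote between -0.035 and 0.035 m and z of sandblock in the frame of tote between 0 and 0.03 m and x of wax in the frame of tote between -0.075 and 0.075 m and y of wax in the frame of tote between -0.035 and 0.035 m and z of wax in the frame of tote between 0 and 0.03 m and distance between the grasp point and tote_handle below 0.06 m and height (world z) of tote above 0.09 m and angle between tote's own z axis and vertical below 0.12 rad and linear speed of tote below 0.03 m/s and angular speed of tote below 0.15 rad/s and contact force between the fingers and tote above 2 N and contact force between tote and table below 0.1 N and contact force between the fingers and jar below 0.1 N and contact force between the fingers and carton below 0.1 N); the arm keeps its last pose, push and grip.
It fails at once if the tote is tipped by more than 0.35 rad (angle between tote's own z axis and vertical above 0.35 rad).
It fails at once if the jar or the carton is dropped or knocked over (faster than 0.6 m/s with no finger on it) ((contact force between the fingers and jar below 0.05 N and linear speed of jar above 0.6 m/s and contact force between jar and tote below 0.05 N) or (contact force between the fingers and carton below 0.05 N and linear speed of carton above 0.6 m/s and contact force between carton and tote below 0.05 N)).
It fails at once if the ear defenders are moved by more than 30 mm (distance of ear_defenders from where it was at the start of the episode above 0.03 m).
It fails at once if the block plane is moved by more than 30 mm (distance of plane from where it was at the start of the episode above 0.03 m).
It also fails if it takes over 72 s, if anything falls off the work surface, if the arm or the gripper's body presses on something with over 40 N, if the wrist force passes 120 N, or if a joint passes its speed limit or range.

ROBOT

A 7-joint arm with a two-finger parallel gripper is mounted at the origin on the work surface. World frame = base frame: x ahead of the robot, y to its left, z up, the work surface at z = 0. Lengths are in m, angles in rad, forces in N, time in s.
With the tool pointing down it reaches from about 0.4 to 0.875 m from the base axis. Payload 19.3 kg.
Tool frame: the origin (TCP) lies on the centre line of the jaws, within the pads' length; the fingertips stand 19 mm ahead of it and the grasp point (between the pads) is the TCP; z points along the fingers, y is the line along which they close (so a half turn about z gives the same grasp; the last joint's range is limited). The gripper opens to 85 mm and grips with 20 to 120 N. Pads are 22 mm wide; open, the fingers measure 114 mm over their backs; the gripper's body (76 mm by 85 mm) begins 54 mm behind the grasp point. The pads swing forward as they close: fully open they stand 13 mm farther back than shut.
Start: joints at [-1.235, 0.521, -0.036, 1.599, 0.021, 1.021, -0.113], TCP at [0.247, 0.574, 0.25] pointing down, gripper open.
Joint ranges: [-2.91, 2.91], [-0.3, 2.13], [-1.5, 1.42], [0.17, 2.43], [-1.26, 4.41], [0.16, 1.93], [-2.52, 2.52]. Speed limits (rad/s): [1.89, 1.89, 2.39, 2.39, 3.01, 3.01, 3.01].

INTERFACE

Orientations are given as a rotation vector (axis times angle).
In Python, from plant import env gives the robot as it stands.
- The arm moves only by the tool jog_arm, never from a script. Its argument "deltas" is a list of rows, each an object of numbers: "x", "y", "z": the shift along the tool's x, y, z in cm; "spin": the turn about the tool's z in rad. A call has 1 to 20 rows; each row shifts and turns the commanded pose from where the row before left it, along the tool's axes as they then stand; what a row does not reach is not made up. A row lasts 1/8 s, in which the tool goes at most 62.5 mm and 10.7 degrees, less where a joint would pass 70% of its speed; a pose out of reach is approached as far as the arm can. A call with a gripper value outside its range is refused whole. "jaw" is the opening, from -1 (shut) to 1 (fully open), so that 0 is half open, set as the call begins (left out, the last holds). The fingers move at their own pace and stop on an object; the grip force is fixed at half the most. Time passes only in rows, so rows that do not move let the fingers close. It gives the time, the measured TCP pose, the force, the opening and the grip force at its end, in the units of the state.
- env.state(): the state, without advancing time (a new reading comes with each control period).
- env.camera(name): name is "side" or "top"; returns a dict with "img" (400x640x3 uint8, red, green, blue), "fx", "fy", "cx", "cy" (pixels), "dist" ([k1, k2, p1, p2, k3] as OpenCV has them; the pictures are not rectified), "pose" (4x4, takes a point from camera to world coordinates). Camera axes: x right, y up, looking along -z (the intrinsics and any distortion apply to the point x, -y, -z); pixel columns grow to the right and rows downward; lengths in m; the calibration is good to about 2 mm. A picture is of the moment at which its call begins. There is no depth.
- env.sign_off(): hands the job in; it is judged then, once.
Trained networks look in the newest picture that a camera, given by its name, has taken for a name from the list of things; names that differ only in an ending like _2 or _b are one class to them, and where a whole thing is asked for, a point or a joint stands for the part that bears it (a point fixed in the world has none). Each returns a list of dicts, best first, with "confidence" (0 to 1); they miss things now and then, are a little off and sometimes report something else, mostly with a low value. They report only what shows in the picture. A call takes as long as a camera call. They do not tell look-alikes from the thing itself.
- env.boxes_of(query, camera): "centre" ([row, column] in pixels, amid what is visible of it).
The state is a dict: "time_s": time; "joint_pos": joint angles; "joint_vel": joint speeds; "effort": joint torques, N m; "position": TCP position; "ee_rot": TCP orientation; "ft_force": force on the tool from outside, world axes, zero at the start; "ft_torque": the same for the moment, N m; "gripper_width": opening from 0.0 (shut) to 1.0 (fully open); "grip_force": force on a finger pad.
Only numpy, scipy, OpenCV 4.12 (cv2) and the standard library are available. Lean on these libraries where they do the work, as an engineer would, in place of code of your own. Each camera call takes 0.05 s, during which the arm holds its last target. There are 200 camera calls.

## Working session

There is one attempt and no reset: what is moved stays moved. The work goes in short steps, Python scripts to look and compute and a tool call to move; the robot and the scene stay as the last step left them, time stands still between calls to the robot, and variables do not carry over. Pictures are saved under pics/ and viewed, at most 10 in all, crops included, and the job is handed in when it is done.

Besides the shell and the picture viewer there is one more tool, called after "Request:" in YAML: its name, and indented under it one key for each argument. jog_arm: Moves the arm, as the interface text tells. Its arguments: {"type":"object","properties":{"deltas":{"type":"array","items":{"type":"object","properties":{"x":{"type":"number"},"y":{"type":"number"},"z":{"type":"number"},"spin":{"type":"number"}}}},"jaw":{"type":"number"}},"required":["deltas"]}

```bash
ls; mkdir -p pics; cat > h.py <<'E'
import numpy as np, cv2
from plant import env
from scipy.spatial.transform import Rotation as R
def cam(n):
    return env.camera(n)
def ray(c,uv):
    K=np.array([[c['fx'],0,c['cx']],[0,c['fy'],c['cy']],[0,0,1]]);
    p=cv2.undistortPoints(np.array([[uv]],float),K,np.array(c['dist'],float))[0,0]
    T=np.array(c['pose']); d=T[:3,:3]@np.array([p[0],-p[1],-1]); return T[:3,3],d
def atz(c,uv,z):
    o,d=ray(c,uv); return o+d*(z-o[2])/d[2]
def proj(c,P):
    T=np.linalg.inv(np.array(c['pose'])); p=np.atleast_2d(P)@T[:3,:3].T+T[:3,3]; p=p*[1,-1,-1]
    K=np.array([[c['fx'],0,c['cx']],[0,c['fy'],c['cy']],[0,0,1]])
    return cv2.projectPoints(p,np.zeros(3),np.zeros(3),K,np.array(c['dist'],float))[0][:,0]
E
python3 - <<'E'
from h import *
s=env.state(); print({k:np.round(v,3) for k,v in s.items()}, R.from_rotvec(s['ee_rot']).as_matrix().round(3))
H={'tote':.06,'tote_handle':.112,'jar_center':.0575,'carton_center':.056,'glue_center':.065,'tin_center':.056,'sandblock':.03,'wax':.02,'ear_defenders':.04,'plane':.03}
for n in ['top','side']:
    c=cam(n); cv2.imwrite(f'pics/{n}0.png',c['img'][:,:,::-1]); print(n,np.round(c['pose'],3).tolist(),c['fx'],c['dist'])
    for q,z in H.items():
        for b in env.boxes_of(q,n)[:3]:
            r,k=b['centre']; print(q,round(b['confidence'],2),round(r),round(k),atz(c,(k,r),z).round(3))
E
```

```text
pics
{'time_s': np.float64(0.0), 'joint_pos': array([-1.235,  0.522, -0.036,  1.6  ,  0.021,  1.021, -0.113]), 'joint_vel': array([ 0.001, -0.   ,  0.   , -0.002,  0.   , -0.002,  0.001]), 'effort': array([-1.0000e-03, -9.2712e+01,  1.9790e+00, -3.6993e+01,  1.8000e-02,
        8.0000e-03, -0.0000e+00]), 'position': array([0.247, 0.574, 0.25 ]), 'ee_rot': array([-6.330e-01, -3.077e+00,  2.000e-03]), 'ft_force': array([-0.426,  0.283,  0.063]), 'ft_torque': array([-0.04 ,  0.029, -0.07 ]), 'grip_force': np.float64(0.0), 'gripper_width': np.float64(0.999)} [[-0.919  0.395 -0.   ]
 [ 0.395  0.919 -0.001]
 [-0.    -0.001 -1.   ]]
top [[-0.0, 0.984, -0.18, 0.371], [-1.0, 0.0, 0.003, -0.006], [0.003, 0.18, 0.984, 1.173], [0.0, 0.0, 0.0, 1.0]] 406.1176464546112 [-0.02026376  0.          0.          0.          0.        ]
tote 0.69 211 323 [ 0.554 -0.014  0.06 ]
tote_handle 0.81 215 323 [ 0.535 -0.015  0.112]
jar_center 0.61 175 310 [0.657 0.023 0.058]
jar_center 0.29 158 435 [ 0.708 -0.334  0.057]
carton_center 0.6 228 422 [ 0.508 -0.289  0.056]
glue_center 0.8 174 273 [0.658 0.125 0.065]

[... 711 characters left out ...]
ar_center 0.82 153 271 [0.568 0.313 0.057]
jar_center 0.28 305 329 [ 0.507 -0.28   0.057]
carton_center 0.63 308 331 [ 0.508 -0.287  0.056]
glue_center 0.61 180 318 [0.65  0.112 0.065]
glue_center 0.6 186 331 [0.674 0.073 0.065]
tin_center 0.84 209 346 [ 0.674 -0.024  0.056]
sandblock 0.7 156 269 [0.568 0.338 0.03 ]
sandblock 0.43 212 312 [0.595 0.026 0.03 ]
wax 0.77 254 377 [ 0.689 -0.171  0.02 ]
wax 0.69 274 340 [ 0.578 -0.191  0.02 ]
wax 0.43 230 322 [ 0.597 -0.039  0.02 ]
ear_defenders 0.76 291 422 [ 0.716 -0.32   0.04 ]
ear_defenders 0.38 227 313 [ 0.571 -0.039  0.04 ]
plane 0.96 162 326 [0.729 0.229 0.03 ]
plane 0.72 155 273 [0.582 0.337 0.03 ]
plane 0.61 291 422 [ 0.721 -0.313  0.03 ]
```

View pics/top0.png

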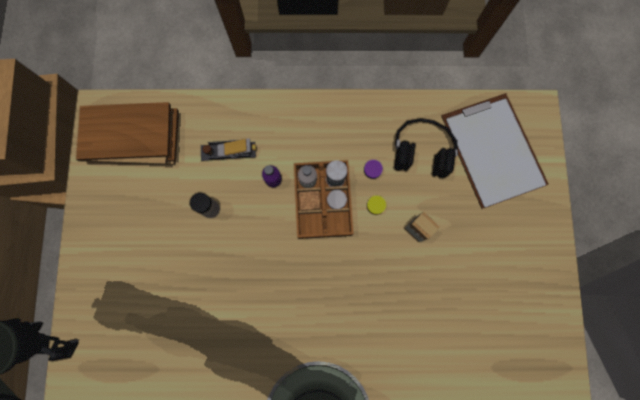

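View pics/side0.png

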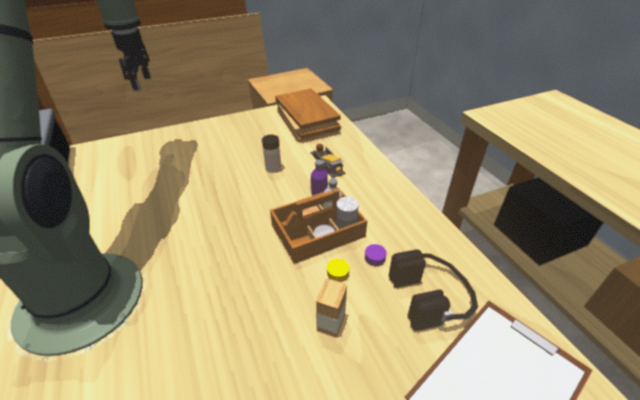

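The top view shows the tote around (323,200) with its empty bays at the near end (row ~225). The jar is at (203,204), the carton at (424,227), the purple bottle at (271,176), and the wax decoys at (373,169) and (377,205). Next I'll enlarge these for accurate edges.

```bash
python3 - <<'E'
import cv2,numpy as np
t=cv2.imread('pics/top0.png'); s=cv2.imread('pics/side0.png')
def crop(i,x,y,w,h,k):
    o=cv2.resize(i[y:y+h,x:x+w],None,fx=k,fy=k,interpolation=cv2.INTER_CUBIC)
    for g in range(0,w,10):
        cv2.putText(o,str(x+g),(g*k,8),0,.3,(255,255,0),1); cv2.line(o,(g*k,10),(g*k,14),(255,255,0),1)
    for g in range(0,h,10): cv2.putText(o,str(y+g),(0,g*k+3),0,.3,(255,255,0),1)
    return np.clip(o.astype(int)*1.4,0,255).astype('uint8')
A=crop(t,285,150,75,100,6) #450x600
B=crop(t,185,185,50,40,7) #350x280
C=crop(t,402,205,50,45,7)  #350x315
o=np.zeros((600,800,3),'uint8'); o[:,:450]=A; o[:280,450:]=B; o[285:600,450:]=C
cv2.imwrite('pics/comp.png',o)
E
```

```text
(no output)
```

View pics/comp.png

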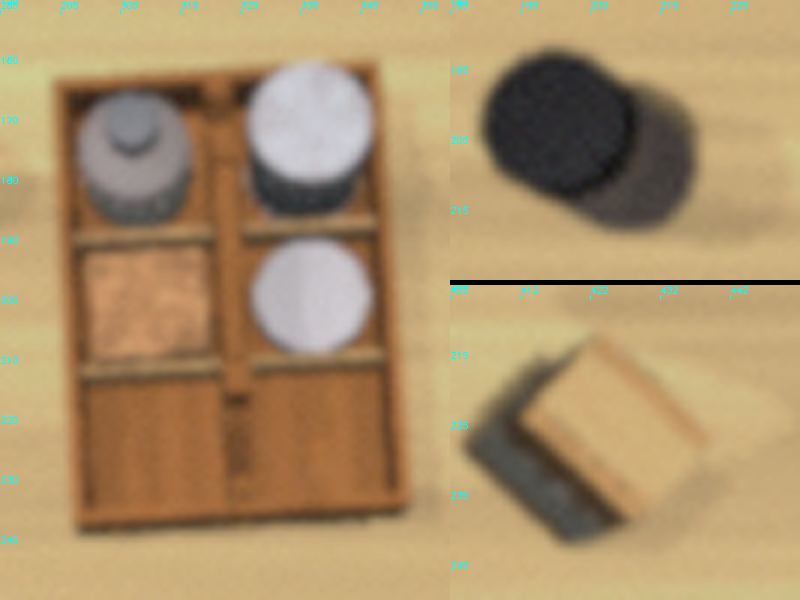

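The composite gives these pixel positions:
- **Tote rim corners:** about (293.8,163.3), (347.8,160.5), (353,235.5) and (297.7,238.3).
- **Jar lid centre:** (200.4,202.6).
- **Carton top corners:** (423.1,212.4), (438.9,227.3), (428,238.9) and (412.6,223.3).

I'll fit poses to these and overlay them on both views.

```bash
cat >> h.py <<'E'
from scipy.optimize import least_squares
def P2(p,pts):
    pts=np.array(pts,float); c,s=np.cos(p[2]),np.sin(p[2])
    return np.c_[p[0]+c*pts[:,0]-s*pts[:,1],p[1]+s*pts[:,0]+c*pts[:,1],pts[:,2]]
def fit(c,uv,pts,p0):
    r=least_squares(lambda p:(proj(c,P2(p,pts))-uv).ravel(),p0,x_scale=[.1,.1,1]); return r.x,np.abs(r.fun).max()
def enl(i,x,y,w,h,k):
    o=cv2.resize(i[y:y+h,x:x+w],None,fx=k,fy=k,interpolation=cv2.INTER_CUBIC)
    return np.clip(o.astype(int)*1.4,0,255).astype('uint8')
E
python3 - <<'E'
from h import *
c=cam('top'); s=cam('side')
# tote +y toward -X, x toward +Y => yaw ~ +90deg
a,b=.078,.106
uv=np.array([[293.8,163.3],[347.8,160.5],[353,235.5],[297.7,238.3]])
t,e=fit(c,uv,[[a,-b,.06],[-a,-b,.06],[-a,b,0.0],[a,b,0.0]],[.55,-.015,1.57]); print('tote',t,e)
t2,e2=fit(c,uv,[[a,-b,.06],[-a,-b,.06],[-a,b,0.06],[a,b,0.06]],[.55,-.015,1.57]); print('tote rim',t2,e2)
h=[.023,.029]; uvc=np.array([[423.1,212.4],[438.9,227.3],[428,238.9],[412.6,223.3]])
q=[atz(c,u,.112) for u in uvc]; print(np.linalg.norm(q[0]-q[1]),np.linalg.norm(q[1]-q[2]))
k,ek=fit(c,uvc,[[.023,.029,.112],[.023,-.029,.112],[-.023,-.029,.112],[-.023,.029,.112]],[.52,-.29,.8]); print('carton',k,ek)
j=atz(c,(200.4,202.6),.115); print('jar',j)
np.savez('p.npz',t=t,k=k,j=j)
def wire(im,cc):
    k8=8
    def pl(P,col): 
        q=(proj(cc,P)*k8).astype(int); cv2.polylines(im,[q.reshape(-1,1,2)],True,col,1,cv2.LINE_AA)
    return pl
T=np.linspace(0,6.28,40)
for n,cc,x,y,w,hh in [('top',c,185,150,266,100),('side',s,240,120,160,220)]:
    kk=3
    im=enl(cc['img'][:,:,::-1],x,y,w,hh,kk)
    def pl(P,col): cv2.polylines(im,[((proj(cc,P)+.5-[x,y])*kk).astype(int).reshape(-1,1,2)],True,col,1,cv2.LINE_AA)
    for z in(0,.06): pl(P2(t,[[a,-b,z],[-a,-b,z],[-a,b,z],[a,b,z]]),(255,255,0))
    pl(P2(t,[[0,-.045,.125],[0,.045,.125],[0,.045,.099],[0,-.045,.099]]),(0,255,0))
    for z in(0,.112): pl(P2(k,[[.023,.029,z],[.023,-.029,z],[-.023,-.029,z],[-.023,.029,z]]),(255,0,255))
    for z in(0,.115): pl(np.c_[j[0]+.028*np.cos(T),j[1]+.028*np.sin(T),0*T+z],(0,0,255))
    cv2.imwrite(f'pics/{n}fit.png',im)
a=cv2.imread('pics/topfit.png');b=cv2.imread('pics/sidefit.png');b=cv2.resize(b,None,fx=.9,fy=.9);print(a.shape,b.shape)
E
```

```text
tote [ 0.59216819 -0.01505398  1.63080742] 0.9204264762161927
tote rim [ 0.58908434 -0.01466835  1.6273615 ] 0.7878941935748003
0.05639916819715338 0.04302602494020491
carton [ 0.50742638 -0.28464886 -0.79247525] 0.9187187089273721
jar [0.56781575 0.31122101 0.115     ]
(300, 798, 3) (594, 432, 3)
```

View pics/topfit.png

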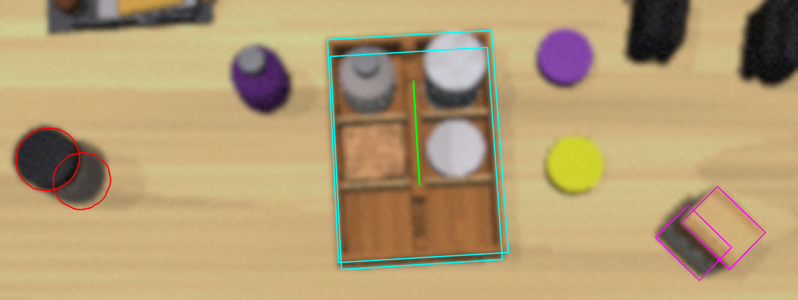

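```bash
python3 -c "
import cv2;b=cv2.imread('pics/sidefit.png');cv2.imwrite('pics/sidefit2.png',b[:600])"
```

```text
(no output)
```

View pics/sidefit2.png

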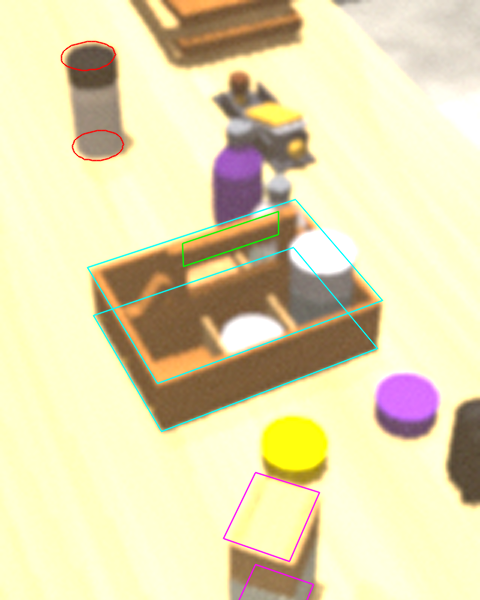

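The overlays fit within about 1 px in both views: tote at (0.59,-0.015) with its +y end toward the robot, jar at (0.568,0.311), carton at (0.507,-0.285) with yaw -0.79. Now I'll spin and go above the jar.

Request:
jog_arm:
  deltas:
    - {"spin": 0.158}
    - {"spin": 0.158}
    - {"spin": 0.158}
    - {"spin": 0.158}
    - {"spin": 0.158}
    - {"spin": 0.158}
    - {"spin": 0.158}
    - {"x": -2.35, "y": 2.54}
    - {"x": -2.35, "y": 2.54}
    - {"x": -2.35, "y": 2.54}
    - {"x": -2.35, "y": 2.54}
    - {"x": -2.35, "y": 2.54}
    - {"x": -2.35, "y": 2.54}
    - {"x": -2.35, "y": 2.54}
    - {"x": -2.35, "y": 2.54}
    - {"x": -2.35, "y": 2.54}
    - {"x": -2.35, "y": 2.54}
    - {"x": -2.35, "y": 2.54}
    - {"x": -2.35, "y": 2.54}
  jaw: 1

```text
schema error: expected keys x, y, z, spin
```

```bash
cat >> h.py <<'E'
def to(x,y,z,ang=None):
    s=env.state(); M=R.from_rotvec(s['ee_rot']).as_matrix(); p=np.array(s['position'])
    a=np.arctan2(M[1,1],M[0,1]); print('t',round(s['time_s'],2),'pos',p.round(4),'closing',round(a,3),'tilt',M[:2,2].round(3),'q7',round(s['joint_pos'][6],2),'w',round(s['gripper_width'],3),'F',np.round(s['ft_force'],1),'grip',round(s['grip_force'],1))
    sp=0
    if ang is not None:
        sp=-((ang-a+np.pi/2)%np.pi-np.pi/2); M=M@R.from_rotvec([0,0,sp]).as_matrix()
    print('spin',round(sp,3),'then delta cm',(M.T@(np.array([x,y,z])-p)*100).round(2))
E
python3 - <<'E'
from h import *
to(.568,.311,.095,.06)
for n in('top','side'): 
    cam(n)
    print(n,[(b['confidence'],np.round(b['centre'])) for b in env.boxes_of('jar_center',n)[:2]])
E
```

```text
t 1.2 pos [0.2467 0.5742 0.2503] closing 1.165 tilt [-0. -0.] q7 -0.11 w 0.999 F [ 0.4 -0.   0.6] grip 0.0
spin 1.105 then delta cm [-28.2   30.49  15.53]
top [(0.92, array([206., 205.]))]
side [(0.92, array([154., 270.]))]
```

All four keys are required in each row, so I'll resend.

Request:
jog_arm:
  deltas:
    - {"x": 0, "y": 0, "z": 0, "spin": 0.158}
    - {"x": 0, "y": 0, "z": 0, "spin": 0.158}
    - {"x": 0, "y": 0, "z": 0, "spin": 0.158}
    - {"x": 0, "y": 0, "z": 0, "spin": 0.158}
    - {"x": 0, "y": 0, "z": 0, "spin": 0.158}
    - {"x": 0, "y": 0, "z": 0, "spin": 0.158}
    - {"x": 0, "y": 0, "z": 0, "spin": 0.158}
    - {"x": -2.35, "y": 2.54, "z": 0, "spin": 0}
    - {"x": -2.35, "y": 2.54, "z": 0, "spin": 0}
    - {"x": -2.35, "y": 2.54, "z": 0, "spin": 0}
    - {"x": -2.35, "y": 2.54, "z": 0, "spin": 0}
    - {"x": -2.35, "y": 2.54, "z": 0, "spin": 0}
    - {"x": -2.35, "y": 2.54, "z": 0, "spin": 0}
    - {"x": -2.35, "y": 2.54, "z": 0, "spin": 0}
    - {"x": -2.35, "y": 2.54, "z": 0, "spin": 0}
    - {"x": -2.35, "y": 2.54, "z": 0, "spin": 0}
    - {"x": -2.35, "y": 2.54, "z": 0, "spin": 0}
    - {"x": -2.35, "y": 2.54, "z": 0, "spin": 0}
    - {"x": -2.35, "y": 2.54, "z": 0, "spin": 0}
  jaw: 1

```text
time_s: 3.78
position: [0.5684, 0.31, 0.2503]
ee_rot: [-2.155, -2.286, -0.0]
ft_force: [0.5, 0.1, 0.5]
gripper_width: 0.998
grip_force: 0.0
```

```bash
python3 - <<'E'
from h import *
to(.568,.311,.097,.06)
E
```

```text
t 3.77 pos [0.5684 0.31   0.2503] closing 0.059 tilt [0. 0.] q7 -0.39 w 0.998 F [0.5 0.1 0.5] grip 0.0
spin -0.001 then delta cm [ 0.1  -0.04 15.33]
```

Request:
jog_arm:
  deltas:
    - {"x": 0.1, "y": 0, "z": 3, "spin": 0}
    - {"x": 0, "y": 0, "z": 3, "spin": 0}
    - {"x": 0, "y": 0, "z": 3, "spin": 0}
    - {"x": 0, "y": 0, "z": 2.3, "spin": 0}
    - {"x": 0, "y": 0, "z": 2, "spin": 0}
    - {"x": 0, "y": 0, "z": 2, "spin": 0}
    - {"x": 0, "y": 0, "z": 0, "spin": 0}
  jaw: 1

```text
time_s: 4.65
position: [0.567, 0.3114, 0.0959]
ee_rot: [-2.155, -2.286, 0.003]
ft_force: [-0.3, -0.1, 0.1]
gripper_width: 0.998
grip_force: 0.0
```

Request:
jog_arm:
  deltas:
    - {"x": 0, "y": 0, "z": 0, "spin": 0}
    - {"x": 0, "y": 0, "z": 0, "spin": 0}
    - {"x": 0, "y": 0, "z": 0, "spin": 0}
    - {"x": 0, "y": 0, "z": 0, "spin": 0}
    - {"x": 0, "y": 0, "z": 0, "spin": 0}
    - {"x": 0, "y": 0, "z": 0, "spin": 0}
    - {"x": 0, "y": 0, "z": 0, "spin": 0}
    - {"x": 0, "y": 0, "z": 0, "spin": 0}
  jaw: -1

```text
time_s: 5.65
position: [0.5681, 0.312, 0.0985]
ee_rot: [2.155, 2.286, 0.003]
ft_force: [-0.0, 0.5, 5.4]
gripper_width: 0.641
grip_force: 62.3
```

Request:
jog_arm:
  deltas:
    - {"x": 0, "y": 0, "z": -1, "spin": 0}
    - {"x": 0, "y": 0, "z": -2.5, "spin": 0}
    - {"x": 0, "y": 0, "z": -3, "spin": 0}
    - {"x": 0, "y": 0, "z": -2.5, "spin": 0}
    - {"x": 0, "y": 0, "z": -2, "spin": 0}
    - {"x": 0, "y": 0, "z": -1, "spin": 0}
    - {"x": 0, "y": 0, "z": 0, "spin": 0}

```text
time_s: 6.52
position: [0.5677, 0.3118, 0.218]
ee_rot: [2.155, 2.286, 0.002]
ft_force: [0.1, 0.1, -1.0]
gripper_width: 0.642
grip_force: 63.4
```

```bash
python3 - <<'E'
from h import *
to(.5218,.02,.21,.06)
E
```

```text
t 6.53 pos [0.5677 0.3118 0.218 ] closing 0.059 tilt [0.001 0.001] q7 -0.38 w 0.642 F [ 0.1  0.1 -1. ] grip 63.4
spin -0.001 then delta cm [-28.85  -6.33   0.77]
```

Request:
jog_arm:
  deltas:
    - {"x": -1.5, "y": -0.3, "z": 0, "spin": 0}
    - {"x": -2.5, "y": -0.6, "z": 0, "spin": 0}
    - {"x": -3.3, "y": -0.7, "z": 0, "spin": 0}
    - {"x": -3.3, "y": -0.7, "z": 0, "spin": 0}
    - {"x": -3.3, "y": -0.7, "z": 0, "spin": 0}
    - {"x": -3.3, "y": -0.7, "z": 0, "spin": 0}
    - {"x": -3.3, "y": -0.7, "z": 0, "spin": 0}
    - {"x": -3.3, "y": -0.7, "z": 0, "spin": 0}
    - {"x": -2.5, "y": -0.6, "z": 0, "spin": 0}
    - {"x": -1.5, "y": -0.4, "z": 0, "spin": 0}
    - {"x": -1.0, "y": -0.2, "z": 0.7, "spin": 0}
    - {"x": 0, "y": 0, "z": 0, "spin": 0}
    - {"x": 0, "y": 0, "z": 0, "spin": 0}

```text
time_s: 8.15
position: [0.5217, 0.0213, 0.2101]
ee_rot: [-2.154, -2.287, 0.0]
ft_force: [0.1, -0.7, -1.5]
gripper_width: 0.642
grip_force: 63.5
```

```bash
python3 - <<'E'
from h import *
to(.5218,.02,.11,.06)
p=env.state()['position']
t=[.591,-.015,1.629];a,b=.078,.106;T=np.linspace(0,6.28,40);ims=[]
for n,x,y,kk in [('top',275,145,6),('side',240,140,3)]:
    c=cam(n); w,h=(90,100) if n=='top' else (65,200)
    if n=='side': x,y,w,h,kk=255,130,110,150,4
    im=enl(c['img'][:,:,::-1],x,y,w,h,kk)
    im0=im.copy()
    def pl(P,col,th=1): cv2.polylines(im,[((proj(c,P)+.5-[x,y])*kk).astype(int).reshape(-1,1,2)],True,col,th,cv2.LINE_AA)
    for z in(0,.06): pl(P2(t,[[a,-b,z],[-a,-b,z],[-a,b,z],[a,b,z]]),(255,255,0))
    pl(P2(t,[[.006,.034,.006],[.072,.034,.006],[.072,.1,.006],[.006,.1,.006]]),(0,255,0))
    pl(P2(t,[[-.006,-.045,.125],[.006,-.045,.125],[.006,.045,.125],[-.006,.045,.125]]),(0,255,0))
    pl(np.c_[p[0]+.028*np.cos(T),p[1]+.028*np.sin(T),0*T+p[2]-.095],(0,0,255))
    ims.append(im if n=='side' else cv2.resize(im,None,fx=.6,fy=.6))
o=np.zeros((600,800,3),'uint8')
for im,xx in zip(ims,(0,340)): o[:im.shape[0],xx:xx+im.shape[1]]=im
cv2.imwrite('pics/over1.png',o)
E
```

```text
t 8.15 pos [0.5217 0.0213 0.2101] closing 0.06 tilt [-0.  0.] q7 0.07 w 0.642 F [ 0.1 -0.7 -1.5] grip 63.5
spin -0.0 then delta cm [-0.13  0.   10.01]
```

View pics/over1.png

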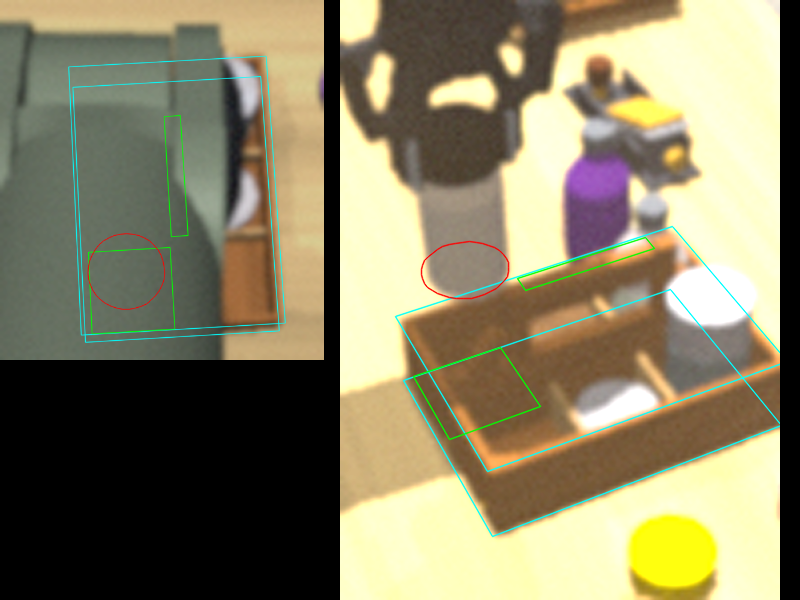

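The side view shows the held jar's bottom at about (465,290) in the crop, agreeing with the predicted ring, and the tote edges match the fit. I'll lower it.

Request:
jog_arm:
  deltas:
    - {"x": -0.1, "y": 0, "z": 1, "spin": 0}
    - {"x": 0, "y": 0, "z": 1.5, "spin": 0}
    - {"x": 0, "y": 0, "z": 1.5, "spin": 0}
    - {"x": 0, "y": 0, "z": 1.5, "spin": 0}
    - {"x": 0, "y": 0, "z": 1.5, "spin": 0}
    - {"x": 0, "y": 0, "z": 1.2, "spin": 0}
    - {"x": 0, "y": 0, "z": 1, "spin": 0}
    - {"x": 0, "y": 0, "z": 0.6, "spin": 0}
    - {"x": 0, "y": 0, "z": 0.2, "spin": 0}
    - {"x": 0, "y": 0, "z": 0, "spin": 0}

```text
time_s: 9.5
position: [0.5218, 0.0195, 0.1104]
ee_rot: [2.155, 2.286, 0.0]
ft_force: [-0.1, 0.4, -1.7]
gripper_width: 0.642
grip_force: 63.5
```

Request:
jog_arm:
  deltas:
    - {"x": 0, "y": 0, "z": 0.3, "spin": 0}
    - {"x": 0, "y": 0, "z": 0.2, "spin": 0}
    - {"x": 0, "y": 0, "z": 0, "spin": 0}
    - {"x": 0, "y": 0, "z": 0, "spin": 0}

```text
time_s: 10.0
position: [0.5217, 0.0194, 0.1053]
ee_rot: [2.155, 2.286, -0.0]
ft_force: [-0.0, 0.5, -0.9]
gripper_width: 0.64
grip_force: 63.5
```

Request:
jog_arm:
  deltas:
    - {"x": 0, "y": 0, "z": 0.1, "spin": 0}
    - {"x": 0, "y": 0, "z": 0, "spin": 0}

```text
time_s: 10.25
position: [0.5218, 0.0195, 0.1045]
ee_rot: [2.155, 2.286, 0.0]
ft_force: [-0.7, 0.5, 2.6]
gripper_width: 0.64
grip_force: 63.8
```

Request:
jog_arm:
  deltas:
    - {"x": 0, "y": 0, "z": 0, "spin": 0}
    - {"x": 0, "y": 0, "z": 0, "spin": 0}
    - {"x": 0, "y": 0, "z": 0, "spin": 0}
    - {"x": 0, "y": 0, "z": 0, "spin": 0}
  jaw: 0.7

```text
time_s: 10.75
position: [0.5217, 0.0195, 0.1043]
ee_rot: [-2.155, -2.286, 0.0]
ft_force: [-0.3, -0.2, 0.2]
gripper_width: 0.852
grip_force: 0.0
```

Request:
jog_arm:
  deltas:
    - {"x": 0, "y": 0, "z": -1, "spin": 0}
    - {"x": 0, "y": 0, "z": -2, "spin": 0}
    - {"x": 0, "y": 0, "z": -3, "spin": 0}
    - {"x": 0, "y": 0, "z": -4, "spin": 0}
    - {"x": 0, "y": 0, "z": -4, "spin": 0}
    - {"x": 0, "y": 0, "z": -1, "spin": 0}
    - {"x": 0, "y": 0, "z": 0, "spin": 0}
  jaw: 1

```text
time_s: 11.62
position: [0.5218, 0.0196, 0.2548]
ee_rot: [2.155, 2.286, 0.002]
ft_force: [0.5, -0.2, -0.3]
gripper_width: 1.002
grip_force: 0.0
```

```bash
python3 - <<'E'
from h import *
to(.5074,-.2846,.25,-.792)
E
```

```text
t 11.62 pos [0.5218 0.0196 0.2548] closing 0.059 tilt [0.001 0.   ] q7 0.05 w 1.002 F [ 0.5 -0.2 -0.3] grip 0.0
spin 0.851 then delta cm [-22.39  20.64   0.46]
```

Request:
jog_arm:
  deltas:
    - {"x": 0, "y": 0, "z": 0, "spin": 0.142}
    - {"x": 0, "y": 0, "z": 0, "spin": 0.142}
    - {"x": 0, "y": 0, "z": 0, "spin": 0.142}
    - {"x": 0, "y": 0, "z": 0, "spin": 0.142}
    - {"x": 0, "y": 0, "z": 0, "spin": 0.142}
    - {"x": 0, "y": 0, "z": 0, "spin": 0.141}
    - {"x": -2.24, "y": 2.06, "z": 0, "spin": 0}
    - {"x": -2.24, "y": 2.06, "z": 0, "spin": 0}
    - {"x": -2.24, "y": 2.06, "z": 0, "spin": 0}
    - {"x": -2.24, "y": 2.06, "z": 0, "spin": 0}
    - {"x": -2.24, "y": 2.06, "z": 0, "spin": 0}
    - {"x": -2.24, "y": 2.06, "z": 0, "spin": 0}
    - {"x": -2.24, "y": 2.06, "z": 0, "spin": 0}
    - {"x": -2.24, "y": 2.06, "z": 0, "spin": 0}
    - {"x": -2.24, "y": 2.06, "z": 0, "spin": 0}
    - {"x": -2.24, "y": 2.06, "z": 0, "spin": 0}
    - {"x": 0, "y": 0, "z": 0, "spin": 0}

```text
time_s: 13.75
position: [0.5057, -0.2865, 0.253]
ee_rot: [-2.908, -1.188, 0.004]
ft_force: [-0.5, 1.0, 0.3]
gripper_width: 0.998
grip_force: 0.0
```

```bash
python3 - <<'E'
from h import *
to(.5074,-.2846,.097,-.792)
k=[.5074,-.2846,-.7925];t=[.591,-.015,1.629];j=[.5218,.0195];a,b=.078,.106
T=np.linspace(0,6.28,40);ims=[]
for n,x,y,w,h,kk in [('top',275,145,66,100,5),('side',255,150,110,190,3)]:
    c=cam(n); im=enl(c['img'][:,:,::-1],x,y,w,h,kk)
    def pl(P,col): cv2.polylines(im,[((proj(c,P)+.5-[x,y])*kk).astype(int).reshape(-1,1,2)],True,col,1,cv2.LINE_AA)
    for z in(0,.06): pl(P2(t,[[a,-b,z],[-a,-b,z],[-a,b,z],[a,b,z]]),(255,255,0))
    for z in(0,.112): pl(P2(k,[[.023,.029,z],[.023,-.029,z],[-.023,-.029,z],[-.023,.029,z]]),(255,0,255))
    pl(np.c_[j[0]+.028*np.cos(T),j[1]+.028*np.sin(T),0*T+.121],(0,0,255))
    ims.append(im)
o=np.zeros((600,700,3),'uint8')
for im,xx in zip(ims,(0,350)): o[:im.shape[0],xx:xx+im.shape[1]]=im
cv2.imwrite('pics/over2.png',o)
E
```

```text
t 13.75 pos [ 0.5057 -0.2865  0.253 ] closing -0.795 tilt [-0.002 -0.001] q7 -0.1 w 0.998 F [-0.5  1.   0.3] grip 0.0
spin -0.003 then delta cm [ 0.28  0.   15.6 ]
```

View pics/over2.png

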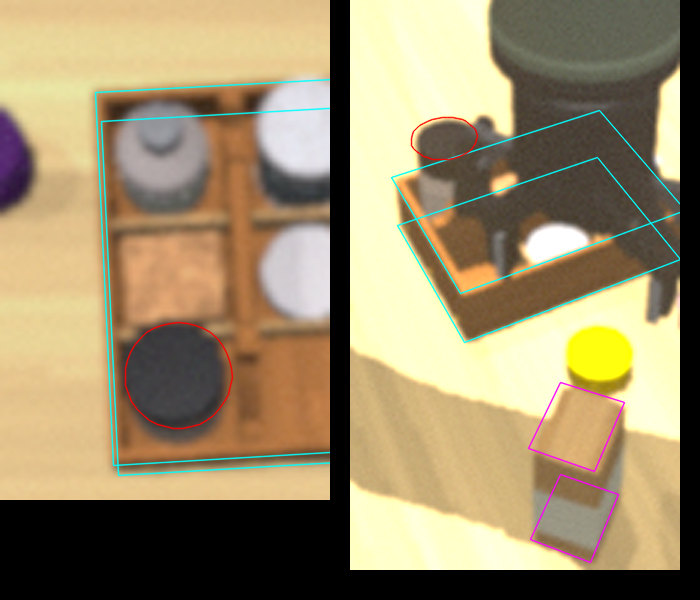

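The jar stands in bay_a (lid at about (178,375) in the crop) and the carton matches its outline to 1–2 px. Now I'll descend and grip the carton.

Request:
jog_arm:
  deltas:
    - {"x": 0.2, "y": 0, "z": 3, "spin": 0}
    - {"x": 0, "y": 0, "z": 3, "spin": 0}
    - {"x": 0, "y": 0, "z": 3, "spin": 0}
    - {"x": 0, "y": 0, "z": 2.5, "spin": 0}
    - {"x": 0, "y": 0, "z": 2, "spin": 0}
    - {"x": 0, "y": 0, "z": 2, "spin": 0}
    - {"x": 0, "y": 0, "z": 0, "spin": 0}

```text
time_s: 14.72
position: [0.5078, -0.2817, 0.098]
ee_rot: [-2.904, -1.193, 0.003]
ft_force: [0.1, -0.4, 0.4]
gripper_width: 1.002
grip_force: 0.0
```

Request:
jog_arm:
  deltas:
    - {"x": 0, "y": 0, "z": 0, "spin": 0}
    - {"x": 0, "y": 0, "z": 0, "spin": 0}
    - {"x": 0, "y": 0, "z": 0, "spin": 0}
    - {"x": 0, "y": 0, "z": 0, "spin": 0}
    - {"x": 0, "y": 0, "z": 0, "spin": 0}
    - {"x": 0, "y": 0, "z": 0, "spin": 0}
    - {"x": 0, "y": 0, "z": 0, "spin": 0}
    - {"x": 0, "y": 0, "z": 0, "spin": 0}
  jaw: -1

```text
time_s: 15.72
position: [0.5089, -0.2832, 0.1003]
ee_rot: [2.906, 1.192, 0.002]
ft_force: [-0.4, 0.8, 7.4]
gripper_width: 0.529
grip_force: 60.4
```

Request:
jog_arm:
  deltas:
    - {"x": 0, "y": 0, "z": -1, "spin": 0}
    - {"x": 0, "y": 0, "z": -2.5, "spin": 0}
    - {"x": 0, "y": 0, "z": -3, "spin": 0}
    - {"x": 0, "y": 0, "z": -3, "spin": 0}
    - {"x": 0, "y": 0, "z": -2, "spin": 0}
    - {"x": 0, "y": 0, "z": -1, "spin": 0}
    - {"x": 0, "y": 0, "z": 0, "spin": 0}
    - {"x": 0, "y": 0, "z": 0, "spin": -0.142}
    - {"x": 0, "y": 0, "z": 0, "spin": -0.142}
    - {"x": 0, "y": 0, "z": 0, "spin": -0.142}
    - {"x": 0, "y": 0, "z": 0, "spin": -0.142}
    - {"x": 0, "y": 0, "z": 0, "spin": -0.142}
    - {"x": 0, "y": 0, "z": 0, "spin": -0.142}
    - {"x": 0, "y": 0, "z": 0, "spin": 0}

```text
time_s: 17.48
position: [0.508, -0.2831, 0.2236]
ee_rot: [-2.154, -2.285, 0.0]
ft_force: [-0.3, -0.8, -2.1]
gripper_width: 0.532
grip_force: 61.3
```

```bash
python3 - <<'E'
from h import *
to(.5264,-.0578,.22,.058)
E
```

```text
t 17.48 pos [ 0.508  -0.2831  0.2236] closing 0.059 tilt [-0.001  0.001] q7 0.64 w 0.532 F [-0.3 -0.8 -2.1] grip 61.3
spin 0.001 then delta cm [22.38  3.15  0.37]
```

Request:
jog_arm:
  deltas:
    - {"x": 1.4, "y": 0.2, "z": 0, "spin": 0}
    - {"x": 2.5, "y": 0.35, "z": 0, "spin": 0}
    - {"x": 3, "y": 0.4, "z": 0, "spin": 0}
    - {"x": 3, "y": 0.4, "z": 0, "spin": 0}
    - {"x": 3, "y": 0.4, "z": 0, "spin": 0}
    - {"x": 3, "y": 0.4, "z": 0, "spin": 0}
    - {"x": 3, "y": 0.4, "z": 0, "spin": 0}
    - {"x": 2, "y": 0.3, "z": 0, "spin": 0}
    - {"x": 1, "y": 0.2, "z": 0, "spin": 0}
    - {"x": 0.5, "y": 0.1, "z": 0, "spin": 0}
    - {"x": 0, "y": 0, "z": 0, "spin": 0}
    - {"x": 0, "y": 0, "z": 0, "spin": 0}

```text
time_s: 18.98
position: [0.5263, -0.0583, 0.2243]
ee_rot: [2.155, 2.286, -0.0]
ft_force: [-0.7, -0.3, -0.8]
gripper_width: 0.531
grip_force: 61.3
```

```bash
python3 - <<'E'
from h import *
to(.5264,-.0578,.107,.058)
p=env.state()['position']
t=[.591,-.015,1.629];a,b=.078,.106
c=cam('side');x,y,w,h,kk=260,130,120,140,5
im=enl(c['img'][:,:,::-1],x,y,w,h,kk)
def pl(P,col): cv2.polylines(im,[((proj(c,P)+.5-[x,y])*kk).astype(int).reshape(-1,1,2)],True,col,1,cv2.LINE_AA)
for z in(0,.06): pl(P2(t,[[a,-b,z],[-a,-b,z],[-a,b,z],[a,b,z]]),(255,255,0))
k=[p[0],p[1],.058+np.pi]
for z in(p[2]-.1003,p[2]+.0117): pl(P2(k,[[.023,.029,z],[.023,-.029,z],[-.023,-.029,z],[-.023,.029,z]]),(255,0,255))
cv2.imwrite('pics/over3.png',im[:600])
E
```

```text
t 18.98 pos [ 0.5263 -0.0583  0.2243] closing 0.059 tilt [-0. -0.] q7 0.2 w 0.531 F [-0.7 -0.3 -0.8] grip 61.3
spin 0.001 then delta cm [ 0.06  0.02 11.73]
```

View pics/over3.png

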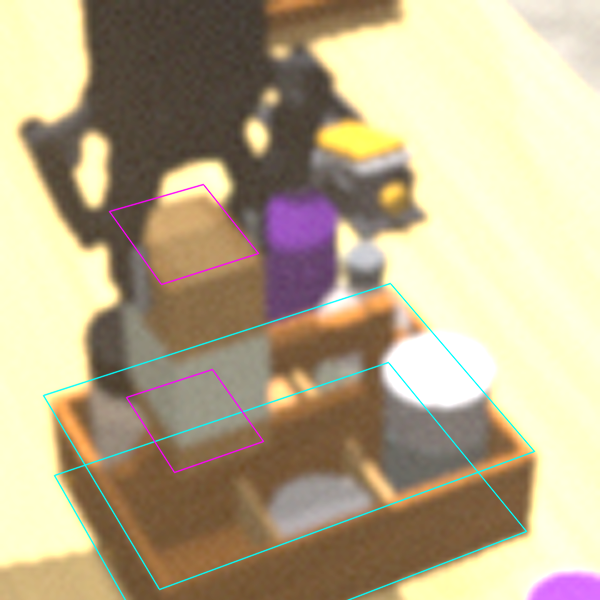

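The carton hangs square over bay_b; its bottom front edge, at about (176–268, 465–435) in the crop, shares the tote's small systematic offset. I'll lower it in stages while watching the force.

Request:
jog_arm:
  deltas:
    - {"x": 0, "y": 0, "z": 1, "spin": 0}
    - {"x": 0, "y": 0, "z": 2, "spin": 0}
    - {"x": 0, "y": 0, "z": 2, "spin": 0}
    - {"x": 0, "y": 0, "z": 1.5, "spin": 0}
    - {"x": 0, "y": 0, "z": 1, "spin": 0}
    - {"x": 0, "y": 0, "z": 0, "spin": 0}

```text
time_s: 19.77
position: [0.5262, -0.0577, 0.1488]
ee_rot: [-2.154, -2.286, 0.001]
ft_force: [1.1, 1.1, -0.9]
gripper_width: 0.53
grip_force: 61.3
```

Request:
jog_arm:
  deltas:
    - {"x": 0, "y": 0, "z": 0.8, "spin": 0}
    - {"x": 0, "y": 0, "z": 0.8, "spin": 0}
    - {"x": 0, "y": 0, "z": 0.8, "spin": 0}
    - {"x": 0, "y": 0, "z": 0.8, "spin": 0}
    - {"x": 0, "y": 0, "z": 0.6, "spin": 0}
    - {"x": 0, "y": 0, "z": 0, "spin": 0}

```text
time_s: 20.52
position: [0.5262, -0.0576, 0.1109]
ee_rot: [-2.154, -2.287, 0.001]
ft_force: [-0.5, 0.7, -1.5]
gripper_width: 0.532
grip_force: 61.3
```

Request:
jog_arm:
  deltas:
    - {"x": 0, "y": 0, "z": 0.3, "spin": 0}
    - {"x": 0, "y": 0, "z": 0.1, "spin": 0}
    - {"x": 0, "y": 0, "z": 0, "spin": 0}

```text
time_s: 20.9
position: [0.5264, -0.0576, 0.1073]
ee_rot: [2.154, 2.287, 0.0]
ft_force: [-0.5, -0.1, -1.5]
gripper_width: 0.531
grip_force: 61.3
```

Request:
jog_arm:
  deltas:
    - {"x": 0, "y": 0, "z": 0.1, "spin": 0}
    - {"x": 0, "y": 0, "z": 0, "spin": 0}

```text
time_s: 21.15
position: [0.5264, -0.0576, 0.1063]
ee_rot: [2.154, 2.287, 0.0]
ft_force: [-1.9, 0.1, -1.5]
gripper_width: 0.529
grip_force: 61.6
```

Request:
jog_arm:
  deltas:
    - {"x": 0, "y": 0, "z": 0.1, "spin": 0}
    - {"x": 0, "y": 0, "z": 0, "spin": 0}

```text
time_s: 21.4
position: [0.5266, -0.0576, 0.1061]
ee_rot: [2.154, 2.287, 0.001]
ft_force: [-4.7, 1.8, 19.9]
gripper_width: 0.53
grip_force: 63.7
```

Request:
jog_arm:
  deltas:
    - {"x": 0, "y": 0, "z": 0, "spin": 0}
    - {"x": 0, "y": 0, "z": 0, "spin": 0}
    - {"x": 0, "y": 0, "z": 0, "spin": 0}
    - {"x": 0, "y": 0, "z": 0, "spin": 0}
  jaw: 0.6

```text
time_s: 21.9
position: [0.5264, -0.0576, 0.1052]
ee_rot: [-2.154, -2.287, 0.0]
ft_force: [-0.0, -0.1, -0.1]
gripper_width: 0.799
grip_force: 0.0
```

Request:
jog_arm:
  deltas:
    - {"x": 0, "y": 0, "z": -1, "spin": 0}
    - {"x": 0, "y": 0, "z": -2, "spin": 0}
    - {"x": 0, "y": 0, "z": -3, "spin": 0}
    - {"x": 0, "y": 0, "z": -4, "spin": 0}
    - {"x": 0, "y": 0, "z": -4, "spin": 0}
    - {"x": 0, "y": 0, "z": -1, "spin": 0}
    - {"x": 0, "y": -3, "z": 0, "spin": 0}
    - {"x": 0, "y": -4, "z": 0, "spin": 0}
    - {"x": 0, "y": -3, "z": 0, "spin": 0}
    - {"x": 0, "y": 0, "z": 0, "spin": 0}
  jaw: 0.6

```text
time_s: 23.15
position: [0.4249, -0.0638, 0.2554]
ee_rot: [-2.154, -2.286, -0.0]
ft_force: [1.4, 0.1, 0.2]
gripper_width: 0.801
grip_force: 0.0
```

```bash
python3 - <<'E'
from h import *
to(.591,-.015,.25,1.629)
t=[.591,-.015,1.629];a,b=.078,.106;ims=[]
for n,x,y,w,h,kk in [('top',280,150,80,100,5),('side',255,150,130,130,3)]:
    c=cam(n); im=enl(c['img'][:,:,::-1],x,y,w,h,kk)
    def pl(P,col): cv2.polylines(im,[((proj(c,P)+.5-[x,y])*kk).astype(int).reshape(-1,1,2)],True,col,1,cv2.LINE_AA)
    pl(P2(t,[[a,-b,.06],[-a,-b,.06],[-a,b,.06],[a,b,.06]]),(255,255,0))
    pl(P2(t,[[-.006,-.045,.125],[.006,-.045,.125],[.006,.045,.125],[-.006,.045,.125]]),(0,255,0))
    ims.append(im)
o=np.zeros((500,800,3),'uint8')
for im,xx in zip(ims,(0,405)): o[:im.shape[0],xx:xx+im.shape[1]]=im
cv2.imwrite('pics/over4.png',o)
E
```

```text
t 23.15 pos [ 0.4249 -0.0638  0.2554] closing 0.059 tilt [-0.     0.001] q7 0.17 w 0.801 F [1.4 0.1 0.2] grip 0.0
spin -1.57 then delta cm [-16.87   3.9    0.54]
```

View pics/over4.png

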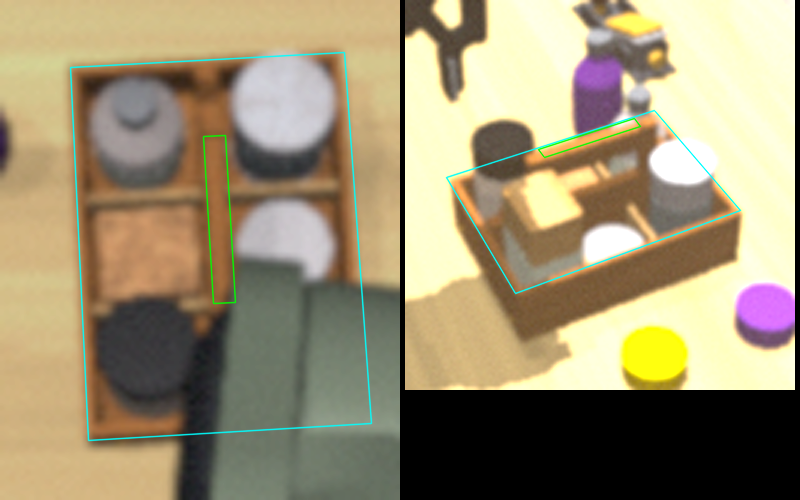

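The jar and carton both stand in their bays, jar lid at about (145,345) and carton top at (543,200) in the crops. Next I'll turn a quarter and go over the handle.

Request:
jog_arm:
  deltas:
    - {"x": 0, "y": 0, "z": 0, "spin": 0.157}
    - {"x": 0, "y": 0, "z": 0, "spin": 0.157}
    - {"x": 0, "y": 0, "z": 0, "spin": 0.157}
    - {"x": 0, "y": 0, "z": 0, "spin": 0.157}
    - {"x": 0, "y": 0, "z": 0, "spin": 0.157}
    - {"x": 0, "y": 0, "z": 0, "spin": 0.157}
    - {"x": 0, "y": 0, "z": 0, "spin": 0.157}
    - {"x": 0, "y": 0, "z": 0, "spin": 0.157}
    - {"x": 0, "y": 0, "z": 0, "spin": 0.157}
    - {"x": 0, "y": 0, "z": 0, "spin": 0.157}
    - {"x": 2.4, "y": -0.55, "z": 0, "spin": 0}
    - {"x": 2.4, "y": -0.55, "z": 0, "spin": 0}
    - {"x": 2.4, "y": -0.55, "z": 0, "spin": 0}
    - {"x": 2.4, "y": -0.55, "z": 0, "spin": 0}
    - {"x": 2.4, "y": -0.55, "z": 0, "spin": 0}
    - {"x": 2.4, "y": -0.55, "z": 0, "spin": 0}
    - {"x": 2.4, "y": -0.55, "z": 0, "spin": 0}
    - {"x": 0, "y": 0, "z": 0, "spin": 0}
  jaw: 0.6

```text
time_s: 25.5
position: [0.5933, -0.0142, 0.2543]
ee_rot: [3.139, 0.098, -0.001]
ft_force: [0.1, -0.2, -0.2]
gripper_width: 0.8
grip_force: 0.0
```

```bash
python3 - <<'E'
from h import *
to(.591,-.015,.110,1.629)
E
```

```text
t 25.5 pos [ 0.5933 -0.0142  0.2543] closing -1.509 tilt [-0.001 -0.001] q7 -1.3 w 0.8 F [ 0.1 -0.2 -0.2] grip 0.0
spin 0.004 then delta cm [-0.23  0.05 14.43]
```

Request:
jog_arm:
  deltas:
    - {"x": -0.2, "y": 0, "z": 2, "spin": 0}
    - {"x": 0, "y": 0, "z": 2.5, "spin": 0}
    - {"x": 0, "y": 0, "z": 2.5, "spin": 0}
    - {"x": 0, "y": 0, "z": 2, "spin": 0}
    - {"x": 0, "y": 0, "z": 2, "spin": 0}
    - {"x": 0, "y": 0, "z": 1.5, "spin": 0}
    - {"x": 0, "y": 0, "z": 1, "spin": 0}
    - {"x": 0, "y": 0, "z": 0.9, "spin": 0}
    - {"x": 0, "y": 0, "z": 0, "spin": 0}

```text
time_s: 26.62
position: [0.5898, -0.0151, 0.111]
ee_rot: [3.14, 0.095, -0.001]
ft_force: [0.4, 0.0, -0.2]
gripper_width: 0.796
grip_force: 0.0
```

Request:
jog_arm:
  deltas:
    - {"x": 0, "y": 0, "z": 0, "spin": 0}
    - {"x": 0, "y": 0, "z": 0, "spin": 0}
    - {"x": 0, "y": 0, "z": 0, "spin": 0}
    - {"x": 0, "y": 0, "z": 0, "spin": 0}
  jaw: -0.45

```text
time_s: 27.12
position: [0.59, -0.0151, 0.1114]
ee_rot: [-3.14, -0.096, -0.0]
ft_force: [0.4, 0.9, 0.3]
gripper_width: 0.273
grip_force: 0.0
```

Request:
jog_arm:
  deltas:
    - {"x": 0, "y": 0, "z": 0, "spin": 0}
    - {"x": 0, "y": 0, "z": 0, "spin": 0}
    - {"x": 0, "y": 0, "z": 0, "spin": 0}
    - {"x": 0, "y": 0, "z": 0, "spin": 0}
    - {"x": 0, "y": 0, "z": 0, "spin": 0}
    - {"x": 0, "y": 0, "z": 0, "spin": 0}
    - {"x": 0, "y": 0, "z": 0, "spin": 0}
    - {"x": 0, "y": 0, "z": 0, "spin": 0}
  jaw: -1

```text
time_s: 28.12
position: [0.59, -0.0149, 0.1113]
ee_rot: [-3.14, -0.096, 0.0]
ft_force: [-0.9, 5.8, 2.1]
gripper_width: 0.133
grip_force: 62.3
```

Request:
jog_arm:
  deltas:
    - {"x": 0, "y": 0, "z": -0.2, "spin": 0}
    - {"x": 0, "y": 0, "z": -0.4, "spin": 0}
    - {"x": 0, "y": 0, "z": -0.7, "spin": 0}
    - {"x": 0, "y": 0, "z": -0.8, "spin": 0}
    - {"x": 0, "y": 0, "z": -0.8, "spin": 0}
    - {"x": 0, "y": 0, "z": -0.8, "spin": 0}
    - {"x": 0, "y": 0, "z": -0.8, "spin": 0}
    - {"x": 0, "y": 0, "z": -0.5, "spin": 0}
    - {"x": 0, "y": 0, "z": -0.2, "spin": 0}
    - {"x": 0, "y": 0, "z": 0, "spin": 0}

```text
time_s: 29.38
position: [0.5899, -0.0151, 0.1633]
ee_rot: [3.14, 0.096, -0.0]
ft_force: [-0.1, -0.1, -8.8]
gripper_width: 0.131
grip_force: 60.6
```

```bash
python3 - <<'E'
from h import *
to(.59,-.015,.25)
s=env.state();print(np.round(s['ft_torque'],2))
c=cam('side');im=enl(c['img'][:,:,::-1],230,100,170,150,4)
cv2.imwrite('pics/lift.png',im)
E
```

```text
t 29.38 pos [ 0.5899 -0.0151  0.1633] closing -1.51 tilt [-0. -0.] q7 -1.24 w 0.131 F [-0.1 -0.1 -8.8] grip 60.6
spin 0 then delta cm [ 0.01 -0.01 -8.67]
[-0.06 -0.01  0.03]
```

View pics/lift.png

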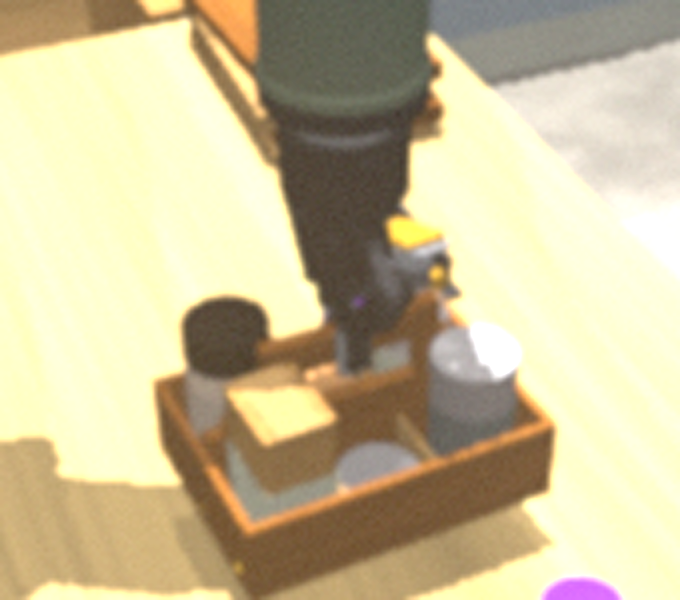

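The tote hangs level with everything in place, wall edge at about (250,530) to (550,425) in the crop. I'll lift it the rest of the way.

Request:
jog_arm:
  deltas:
    - {"x": 0, "y": 0, "z": -0.3, "spin": 0}
    - {"x": 0, "y": 0, "z": -0.6, "spin": 0}
    - {"x": 0, "y": 0, "z": -0.8, "spin": 0}
    - {"x": 0, "y": 0, "z": -1, "spin": 0}
    - {"x": 0, "y": 0, "z": -1, "spin": 0}
    - {"x": 0, "y": 0, "z": -1, "spin": 0}
    - {"x": 0, "y": 0, "z": -1, "spin": 0}
    - {"x": 0, "y": 0, "z": -0.8, "spin": 0}
    - {"x": 0, "y": 0, "z": -0.6, "spin": 0}
    - {"x": 0, "y": 0, "z": -0.3, "spin": 0}
    - {"x": 0, "y": 0, "z": -0.1, "spin": 0}
    - {"x": 0, "y": 0, "z": 0, "spin": 0}
    - {"x": 0, "y": 0, "z": 0, "spin": 0}
    - {"x": 0, "y": 0, "z": 0, "spin": 0}
    - {"x": 0, "y": 0, "z": 0, "spin": 0}
    - {"x": 0, "y": 0, "z": 0, "spin": 0}

```text
time_s: 31.42
position: [0.5899, -0.0151, 0.2383]
ee_rot: [3.14, 0.095, -0.0]
ft_force: [0.8, 0.7, -8.6]
gripper_width: 0.128
grip_force: 60.6
```

```bash
python3 - <<'E'
from h import *
to(.59,-.015,.238)
s=env.state();print(np.round(s['ft_torque'],2))
c=cam('side');im=enl(c['img'][:,:,::-1],230,80,170,150,4)
cv2.imwrite('pics/lift2.png',im)
E
```

```text
t 31.43 pos [ 0.5899 -0.0151  0.2383] closing -1.51 tilt [-0. -0.] q7 -1.29 w 0.128 F [ 0.8  0.7 -8.6] grip 60.6
spin 0 then delta cm [ 0.01 -0.01  0.03]
[0.04 0.03 0.01]
```

View pics/lift2.png

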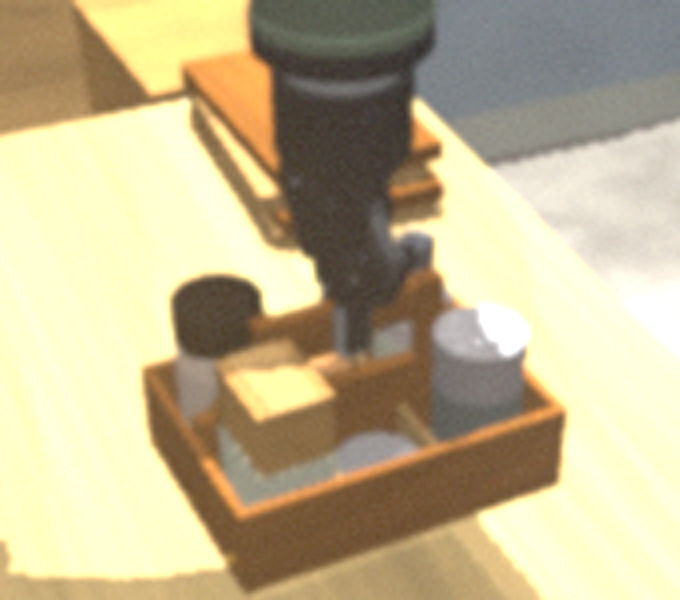

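The tote is level and about 12.7 cm up, with jar, carton, tin and wax in place, so I'll hand it in.

```bash
python3 -c "
from plant import env
print(env.sign_off())"
```

```text
the job is handed in; nothing more can be done
None
```

The job is handed in, with no verdict returned: the jar and carton stand in the two end bays and the tote is held level by its handle about 12.7 cm above the bench, but I viewed 11 pictures, one over the limit of 10.

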